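Open the ratchet clamp and clamp the offcut

ROBOT

A 6-joint arm with a two-finger parallel gripper is mounted at the origin on the work surface; the furniture and walls round the work are solid. World frame = base frame: x ahead of the robot, y to its left, z up, the work surface at z = 0. Lengths are in mm, angles in rad, forces in N, time in s.
With the tool pointing down it reaches from about 425 to 950 mm from the base axis. Payload 14.7 kg.
Tool frame: the origin (TCP) lies midway between the tips of the shut fingers; the grasp point (between the pads) lies 19 mm behind it (robot.hold_point_z is the distance from the TCP to the grasp point, in mm); z points along the fingers, y is the line along which they close (so a half turn about z gives the same grasp; the last joint's range is limited). The gripper opens to 85 mm and grips with 20 to 120 N. Pads are 22 mm wide; open, the fingers measure 114 mm over their backs; the gripper's body (76 mm by 85 mm) begins 54 mm behind the grasp point. The pads swing forward as they close: fully open they stand 13 mm farther back than shut.
Start: joints at [1.303, 0.48, 1.596, -0, 1.065, -0.047], TCP at [142.332, 634.219, 231.297] pointing down, gripper open.
Joint ranges: [-2.75, 2.75], [-0.82, 2.05], [0.23, 2.67], [-1.56, 4.7], [0.09, 2.69], [-2.92, 2.92]. Speed limits (rad/s): [1.89, 1.89, 2.39, 3.01, 3.01, 3.01].

INTERFACE

Orientations are given as a unit quaternion [w, x, y, z].
In Python, from cell import sensors, eyes, workorder, robot gives the robot as it stands. The module is installed in compiled form; this text tells all that it offers.
- The arm moves only by the tool move_arm, never from a script. Its argument "rows" is text: rows parted by semicolons, each of 5 numbers parted by spaces: the opening, from -1 (shut) to 1 (fully open), then the shift along the tool's x, y, z in m, then the turn about the tool's z in rad. A call has 1 to 20 rows; each row is the pose to reach, as a shift and turn from the pose commanded when the call began, along the tool's axes at that moment; what a row does not reach only later rows make up. A row lasts 1/8 s, in which the tool goes at most 62.5 mm and 10.7 degrees, less where a joint would pass 70% of its speed; a pose out of reach is approached as far as the arm can. A call with a gripper value outside its range is refused whole. The fingers move at their own pace and stop on an object; "force" is the grip in N (left out, the last holds). Time passes only in rows, so rows that repeat a pose let the fingers close. It gives the time, the measured TCP pose, the force, the opening and the grip force at its end, in the units of the state.
- sensors.observe(): the state, without advancing time (a new reading comes with each control period).
- eyes.snapshot(name): name is "scene" or "top" or "wrist"; returns the picture (480x640x3 uint8, red, green, blue); there is no depth.
- eyes.calibration(name): a dict with "fx", "fy", "cx", "cy" (pixels), "T" (4x4, takes a point from camera to world coordinates). Camera axes: x right, y up, looking along -z (the intrinsics and any distortion apply to the point x, -y, -z); pixel columns grow to the right and rows downward; lengths in mm; the calibration is good to about 2 mm. A picture is of the moment at which its call begins: read the wrist's pose just before it. calibration takes no time and is no camera call; for the wrist camera it gives the pose at the moment of the call.
- workorder.finish_job(): hands the job in; it is judged then, once.
The state is a dict: "t": time; "joints": joint angles; "joint_velocities": joint speeds; "effort": joint torques, N m; "position": TCP position; "ee_rot": TCP orientation; "contact_force": force on the tool from outside, world axes, zero at the start; "wrist_torque": the same for the moment, N m; "finger_gap": opening from 0.0 (shut) to 1.0 (fully open); "gripper_force": force on a finger pad.
Only numpy, scipy, OpenCV 4.12 (cv2) and the standard library are available. Lean on these libraries where they do the work, as an engineer would, in place of code of your own. Each camera call takes 0.05 s, during which the arm holds its last target. There are 200 camera calls.

TASK

Clamp the loose timber offcut in the clamping bed with gentle fingertip pushes only; nothing is to be gripped or picked up. The sliding jaw is ratchet-locked too close in: press its release lever down and, keeping it down, push the jaw back along the bar to the end stop. Then push the offcut in between the two jaws until it lies flat against the bar, push the sliding jaw up against it until it is snug between both jaws, and take the hand away.

Things in the scene. Friction and masses are not known exactly. Their poses are not given: they have to be found in the camera images.
- clamp_bed: Clamping bed screwed to the bench: plywood board 345 x 170 x 12 mm with a toothed steel bar along its rear. Origin: centre of the board's underside; x runs along the bar from the fixed jaw to the end stop, y points to the open loading side, z up. Bar: 14 mm wide, centre line at y = -60 mm, top 34 mm above the bench. Both jaws reach out to y = +10 mm and stand 52 mm above the bench.
- bar_front (a point): Point on the bar's upright front face, against which the work seats: bed x = -73 mm, y = -53 mm, 23 mm above the bench; the face runs along bed x and looks to bed +y.
- fixed_pad (a point): Centre of the fixed jaw's flat pad face: bed x = -143 mm, y = -20 mm, 31 mm above the bench; it looks to bed +x.
- jaw (a joint): Sliding jaw: opening between the two jaw pads in m, 0 shut, 0.175 against the end stop. The ratchet lets it slide shut (about 4 to 8 N, 5 mm teeth) but locks it against opening unless the release lever is held down; then it slides with about 4 N. It stays where it is left.
- jaw_pad (a point): Centre of the sliding jaw's pad face, bed y = -20 mm, 31 mm above the bench. Behind it, along bed +x from this face: jaw casting 0 to 19 mm (push its back to shut the jaw); open pocket over the bar with the release lever 34 to 66 mm; grey housing over the bar 66 to 122 mm, 34 mm wide, top 78 mm high, lower at the rear. The housing's front face above the lever is where to push the jaw back.
- release (a joint): Release lever (with the pawl) on the sliding jaw, rad: 0 up and locked, grows as its plate is pressed; free of the teeth above 0.13, fully down at 0.28. Sprung: 1 N at first to 4 N fully down at the plate's centre; it springs up when let go, and dips by itself as the jaw clicks over teeth.
- thumb_plate (a point): Centre of the top of the release lever's ribbed steel plate, 34 mm (along the bar) x 24 mm, 60 mm above the bench when up, over the bar's centre line, 50 mm along bed +x from the sliding pad's face and 16 mm before the housing's front face. Pressed here it sinks 4.5 mm to free the ratchet and 9.5 mm to its end; pressed while the jaw strains to open it takes more.
- offcut: Sawn timber offcut 38 x 140 x 38 mm, 0.08 to 0.16 kg, lying loose on the bed's open side, its length nearly along the bar. Origin: centre of its underside; y along its length. Clamped, its centre is at bed x = -73 mm, y = -34 mm and its underside 12 mm above the bench.
- sanding_block: Cork sanding block 64 x 112 x 28 mm, a bystander; origin: centre of its underside.
- pliers: Pliers 55 x 171 x 13 mm, a bystander; origin: centre of the underside.
- tape_measure: Tape measure 70 x 98 x 40 mm, a bystander; origin: centre of its underside.

How it is judged:
By the outcome, as a careful person would: the job done as asked, in the order asked, and still so for the second after the job is handed in, with the robot touching nothing.
It also fails if it takes over 51 s, if anything falls off the work surface, if the arm or the gripper's body presses on something with over 40 N, if the wrist force passes 120 N, or if a joint passes its speed limit or range.

## Working session

There is one attempt and no reset: what is moved stays moved. The work goes in short steps, Python scripts to look and compute and a tool call to move; the robot and the scene stay as the last step left them, time stands still between calls to the robot, and variables do not carry over. Pictures are saved under pics/ and viewed, at most 10 in all, crops included, and the job is handed in when it is done.

Besides the shell and the picture viewer there is one more tool, called as name(argument=value, ...) on one line, values as JSON. move_arm: Moves the arm, as the interface text tells. Its arguments: {"type":"object","properties":{"rows":{"type":"string"},"force":{"type":"number"}},"required":["rows"]}

```bash
mkdir -p pics; python3 - <<'E'
from cell import sensors,eyes
import cv2,numpy as np
s=sensors.observe();print(s)
for n in("scene","top"):
    cv2.imwrite(f"pics/{n}0.png",eyes.snapshot(n)[:,:,::-1]);c=eyes.calibration(n);print(n,{k:np.round(v,3).tolist() for k,v in c.items()})
E
```

```text
{'t': 0.0, 'joints': array([ 1.30339436e+00,  4.80848611e-01,  1.59685684e+00, -1.97015023e-05,
        1.06510247e+00, -4.66161742e-02]), 'joint_velocities': array([ 0.00205322, -0.00172934, -0.00112769, -0.00091462, -0.00026459,
       -0.0017872 ]), 'effort': array([ 5.16755070e-03, -9.50655699e+01, -4.30204153e+01,  5.51555859e-04,
        1.19335207e-02,  3.55512168e-05]), 'position': array([142.23630011, 633.83051249, 230.66785557]), 'ee_rot': array([-8.65031967e-05,  1.10164048e-01,  9.93913232e-01, -6.01504209e-04]), 'contact_force': array([-0.22002709, -0.05470049,  0.07975989]), 'wrist_torque': array([-0.00064277, -0.02033136, -0.001415  ]), 'gripper_force': 0.0, 'finger_gap': 1.0025897176587095}
scene {'fx': 605.733, 'fy': 605.733, 'cx': 332.973, 'cy': 236.138, 'T': [[0.375, -0.45, 0.81, 1531.511], [0.927, 0.185, -0.327, -554.907], [-0.002, 0.874, 0.487, 653.405], [0.0, 0.0, 0.0, 1.0]]}
top {'fx': 463.184, 'fy': 463.184, 'cx': 323.29, 'cy': 234.082, 'T': [[0.014, 0.991, -0.136, 453.105], [-1.0, 0.017, 0.02, -152.578], [0.023, 0.136, 0.991, 920.627], [0.0, 0.0, 0.0, 1.0]]}
```

View pics/top0.png

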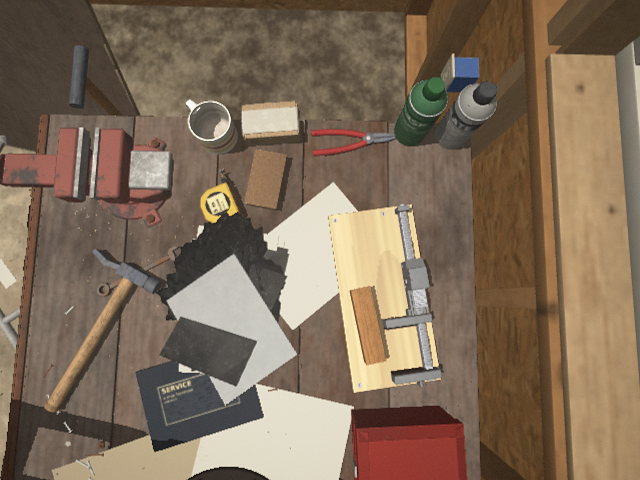

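View pics/scene0.png

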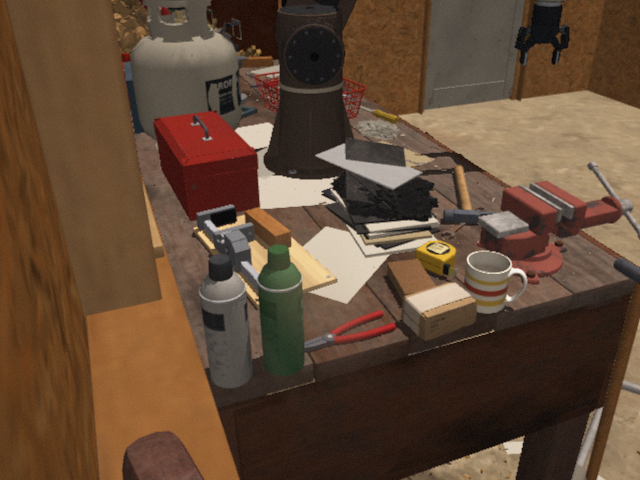

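The bed is right of centre in the top view: board corners near (329,215), (410,205), (440,380), (355,392). The bar is on its right, the fixed jaw at the bottom (row 376) and the sliding jaw at row 322. The offcut is at about (369,325). I'll measure these next.

```bash
cat > h.py <<'E'
import numpy as np,cv2
from cell import eyes,sensors
def ray(c,px,z):
    T=np.array(c["T"]);px=np.atleast_2d(px).astype(float)
    d=np.c_[(px[:,0]-c["cx"])/c["fx"],-(px[:,1]-c["cy"])/c["fy"],-np.ones(len(px))]@T[:3,:3].T
    o=T[:3,3];return o+d*((z-o[2])/d[:,2])[:,None]
def proj(c,P):
    T=np.array(c["T"]);q=(np.atleast_2d(P)-T[:3,3])@T[:3,:3]
    return np.c_[c["cx"]+c["fx"]*q[:,0]/-q[:,2],c["cy"]-c["fy"]*q[:,1]/-q[:,2]]
E
python3 - <<'E'
from h import *
im=cv2.imread("pics/top0.png");c=eyes.calibration("top")
P=ray(c,[(329,215),(410,205),(440,380),(355,392)],12);print(P.round(0))
print(ray(c,[(369,325),(351,290),(373,287),(387,359),(364,363)],50).round(0))
cv2.imwrite("pics/crop0.png",cv2.resize(im[190:400,310:460],None,fx=2.8,fy=2.8,interpolation=cv2.INTER_CUBIC))
E
```

```text
[[ 616. -182.   12.]
 [ 640. -344.   12.]
 [ 301. -398.   12.]
 [ 277. -236.   12.]]
[[ 404. -258.   50.]
 [ 468. -224.   50.]
 [ 474. -265.   50.]
 [ 343. -291.   50.]
 [ 336. -249.   50.]]
```

View pics/crop0.png

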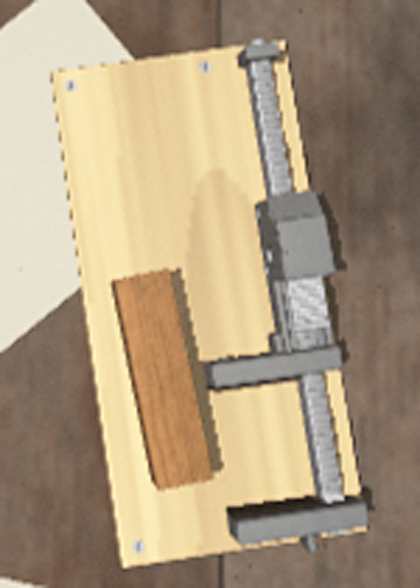

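move_arm(rows="-1 -0.442 -0.243 -0.1 0;-1 -0.442 -0.243 -0.1 0;-1 -0.442 -0.243 -0.1 0;-1 -0.442 -0.243 -0.1 0;-1 -0.442 -0.243 -0.1 0;-1 -0.442 -0.243 -0.1 0;-1 -0.442 -0.243 -0.1 0;-1 -0.442 -0.243 -0.1 0;-1 -0.511 -0.833 -0.1 -0.379;-1 -0.511 -0.833 -0.1 -0.379;-1 -0.511 -0.833 -0.1 -0.379;-1 -0.511 -0.833 -0.1 -0.379;-1 -0.511 -0.833 -0.1 -0.379;-1 -0.511 -0.833 -0.1 -0.379;-1 -0.511 -0.833 -0.1 -0.379;-1 -0.511 -0.833 -0.1 -0.379;-1 -0.511 -0.833 -0.1 -0.379;-1 -0.511 -0.833 -0.1 -0.379;-1 -0.511 -0.833 -0.1 -0.379;-1 -0.511 -0.833 -0.1 -0.379")

```text
t: 2.6
position: [458.2, -290.1, 330.9]
ee_rot: [-0.0, -0.079, 0.997, 0.0]
contact_force: [0.2, -0.3, 0.5]
finger_gap: -0.002
gripper_force: 0.0
```

```bash
python3 - <<'E'
from h import *
s=sensors.observe();print(s["t"],s["position"],s["ee_rot"],s["contact_force"],s["finger_gap"])
c=eyes.calibration("wrist");im=eyes.snapshot("wrist");cv2.imwrite("pics/w1.png",im[:,:,::-1]);np.save("w1.npy",c)
print({k:np.round(v,3).tolist() for k,v in c.items()})
E
```

```text
2.6 [ 458.20293927 -290.10441268  330.91360386] [-2.94325025e-04 -7.86687508e-02  9.96900677e-01  4.25230236e-04] [ 0.19867988 -0.27804977  0.47052444] -0.0016173579686643144
{'fx': 430.402, 'fy': 430.402, 'cx': 326.16, 'cy': 236.416, 'T': [[-0.157, -0.943, -0.294, 381.591], [0.988, -0.15, -0.048, -302.22], [0.001, -0.298, 0.955, 472.864], [0.0, 0.0, 0.0, 1.0]]}
```

View pics/w1.png

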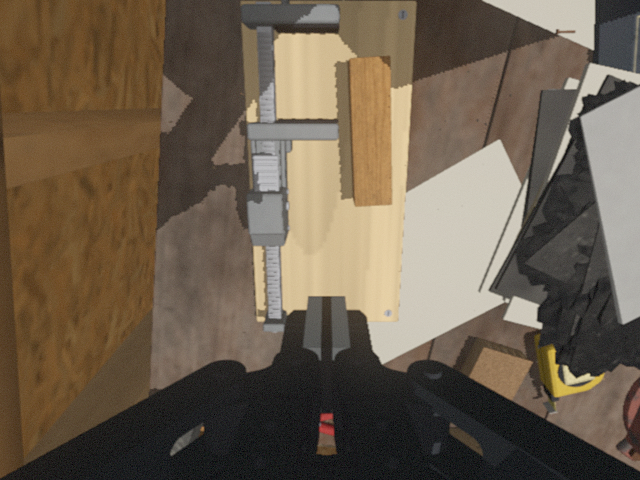

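The wrist view shows the whole bed. The board edges run from (415,20) to (398,321), the sliding casting is at rows 122-139, the ribbed plate at about (266,172), and the offcut corners are (350,57), (389,56), (392,205), (355,206).

```bash
python3 - <<'E'
from h import *
c=np.load("w1.npy",allow_pickle=True).item();im=cv2.imread("pics/w1.png")
cc=np.array([458.5,-290]);a=np.radians(9.05);u=np.array([np.cos(a),np.sin(a)]);v=np.array([-u[1],u[0]])
def B(px,z): p=ray(c,px,z)[:,:2]-cc; return np.c_[p@u,p@v].round(1).tolist()
print("board front edge,far corner",B([(415,20),(407,160),(398,321),(257,321)],12))
print("screws want y~ +-",B([(403,15),(389,313)],12))
print("casting top pad/back edges",B([(300,122),(300,138),(338,130)],52))
print("fixed jaw top",B([(300,5),(300,23),(339,14)],52))
print("plate c, corners",B([(266,172),(253,154),(278,154),(253,190),(281,190)],60))
print("housing top front",B([(250,193),(285,193)],78))
print("bar top edges, front",B([(274,35),(259,35),(281,255),(267,255)],34))
print("offcut",B([(350,57),(389,56),(392,205),(355,206)],50))
cv2.imwrite("pics/w1c.png",cv2.resize(im[0:340,230:430],None,fx=3,fy=1.75*1,interpolation=cv2.INTER_CUBIC) if 0 else cv2.resize(im[90:260,235:415],None,fx=3.5,fy=3.5,interpolation=cv2.INTER_CUBIC))
E
```

```text
board front edge,far corner [[-153.9, 86.7], [-19.1, 86.5], [171.9, 86.4], [171.7, -82.1]]
screws want y~ +- [[-158.3, 74.8], [161.2, 75.2]]
casting top pad/back edges [[-59.9, -24.2], [-45.1, -24.5], [-52.6, 11.8]]
fixed jaw top [[-159.2, -22.4], [-144.9, -22.7], [-152.1, 11.8]]
plate c, corners [[-13.9, -57.3], [-30.9, -68.9], [-30.9, -45.2], [3.6, -70.6], [3.7, -43.4]]
housing top front [[2.9, -70.5], [2.9, -37.9]]
bar top edges, front [[-137.6, -48.1], [-137.6, -62.1], [80.1, -48.4], [80.1, -63.5]]
offcut [[-117.1, 22.2], [-118.0, 57.7], [21.0, 66.8], [22.0, 29.5]]
```

View pics/w1c.png

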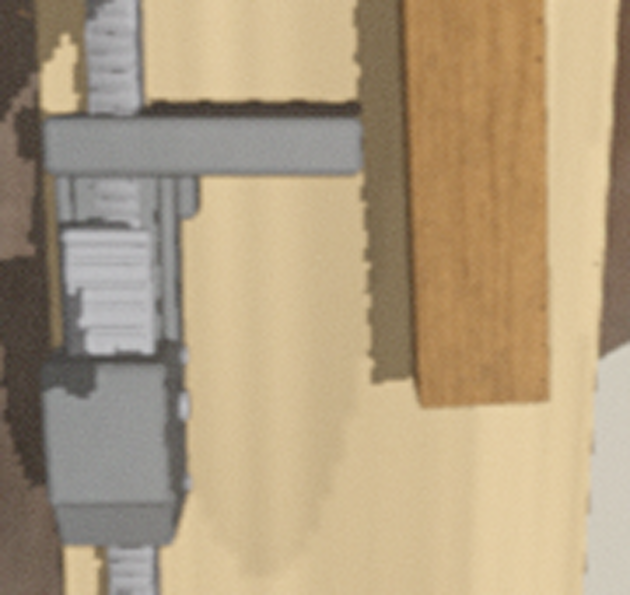

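move_arm(rows="-1 0.013 -0.057 0.06 0;-1 0.013 -0.057 0.12 0;-1 0.013 -0.057 0.18 0;-1 0.013 -0.057 0.225 0;-1 0.013 -0.057 0.25 0;-1 0.013 -0.057 0.262 0;-1 0.013 -0.057 0.267 0;-1 0.013 -0.057 0.267 0")

```text
t: 3.65
position: [455.2, -348.9, 65.1]
ee_rot: [0.0, -0.079, 0.997, -0.0]
contact_force: [-0.7, 0.1, 0.5]
finger_gap: 0.0
gripper_force: 0.0
```

```bash
python3 - <<'E'
from h import *
s=sensors.observe();print(s["t"],s["position"],s["contact_force"])
c=eyes.calibration("wrist");im=eyes.snapshot("wrist");im2=eyes.snapshot("scene")
cv2.imwrite("pics/w2.png",np.vstack([cv2.resize(im[:,:,::-1],(640,480))[120:480],cv2.resize(im2[180:300,190:403,::-1],(640,240))]));np.save("w2.npy",c)
E
```

```text
3.65 [ 455.2246612  -348.86193306   65.12754003] [-0.65732578  0.14811128  0.46005318]
```

View pics/w2.png

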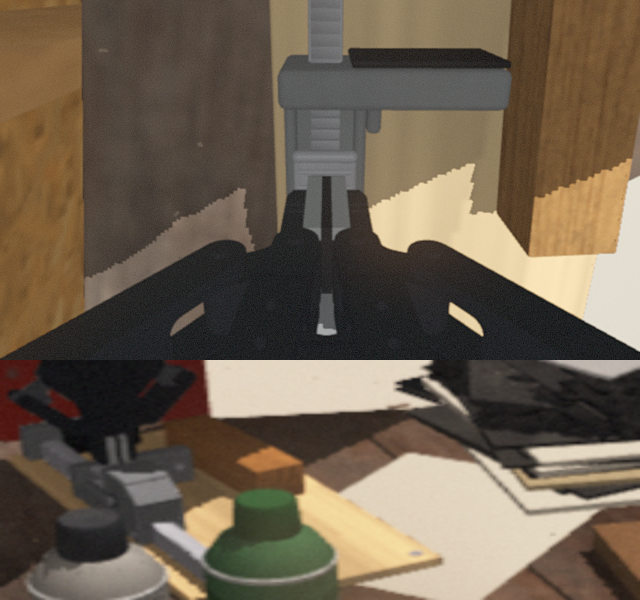

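The tips (columns 305-350) are centred over the plate (293-357), just ahead of the housing. Next I press the lever.

move_arm(rows="-1 0 0 0.004 0;-1 0 0 0.008 0;-1 0 0 0.011 0;-1 0 0 0.013 0;-1 0 0 0.013 0")

```text
t: 4.38
position: [454.7, -349.0, 51.4]
ee_rot: [0.0, -0.079, 0.997, -0.0]
contact_force: [-3.0, -0.8, 7.6]
finger_gap: 0.0
gripper_force: 4.2
```

move_arm(rows="-1 -0.003 0 0 0;-1 -0.006 0 0 0;-1 -0.01 0 0 0;-1 -0.015 0 0 0;-1 -0.02 0 0 0;-1 -0.025 0 0 0;-1 -0.03 0 0 0;-1 -0.03 0 0 0")

```text
t: 5.38
position: [484.9, -344.2, 51.5]
ee_rot: [0.0, -0.079, 0.997, -0.0]
contact_force: [1.3, 0.4, 6.1]
finger_gap: -0.0
gripper_force: 2.7
```

```bash
python3 - <<'E'
from h import *
im=eyes.snapshot("top");im2=eyes.snapshot("wrist")
cv2.imwrite("pics/t3.png",np.hstack([cv2.resize(im2[:,200:560,::-1],(450,600)),cv2.resize(im[200:400,330:440,::-1],(330,600))]))
E
```

```text
(no output)
```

View pics/t3.png

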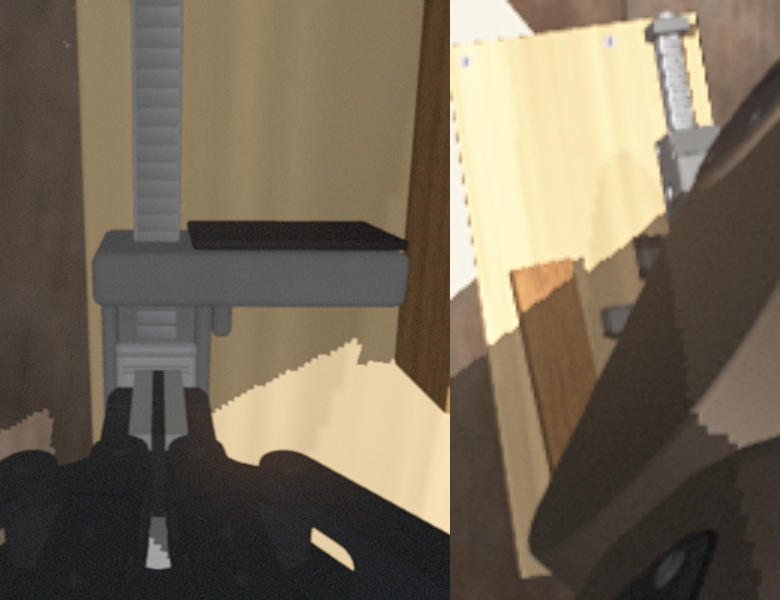

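The jaw is sliding back with the fingers and the lever is held down.

move_arm(rows="-1 -0.005 0 0 0;-1 -0.01 0 0 0;-1 -0.016 0 0 0;-1 -0.022 0 0 0;-1 -0.028 0 0 0;-1 -0.034 0 0 0;-1 -0.04 0 0 0;-1 -0.046 0 0 0;-1 -0.052 0 0 0;-1 -0.057 0 0 0;-1 -0.06 0 0 0;-1 -0.06 0 0 0")

```text
t: 6.98
position: [544.1, -334.9, 51.5]
ee_rot: [0.0, -0.079, 0.997, -0.0]
contact_force: [-1.1, -1.3, 5.7]
finger_gap: -0.003
gripper_force: 2.9
```

move_arm(rows="-1 -0.003 0 0 0;-1 -0.006 0 0 0;-1 -0.006 0 0 0")

```text
t: 7.35
position: [548.7, -333.9, 51.5]
ee_rot: [-0.001, -0.079, 0.997, 0.0]
contact_force: [-9.1, -2.5, 12.1]
finger_gap: -0.003
gripper_force: 7.0
```

move_arm(rows="-1 -0.001 0 0 0;-1 -0.002 0 0 0;-1 -0.002 0 0 0")

```text
t: 7.72
position: [549.3, -333.6, 51.4]
ee_rot: [-0.002, -0.079, 0.997, 0.0]
contact_force: [-18.0, -6.1, 16.8]
finger_gap: -0.001
gripper_force: 10.5
```

```bash
python3 - <<'E'
from h import *
print(sensors.observe()["joints"].round(2))
im=eyes.snapshot("top");im2=eyes.snapshot("scene")
cv2.imwrite("pics/t4.png",np.vstack([cv2.resize(im[190:260,370:450,::-1],(400,350),interpolation=cv2.INTER_CUBIC),cv2.resize(im2[200:300,190:350,::-1],(400,250))]))
E
```

```text
[-0.59  0.68  1.75 -0.    0.72 -2.32]
```

View pics/t4.png

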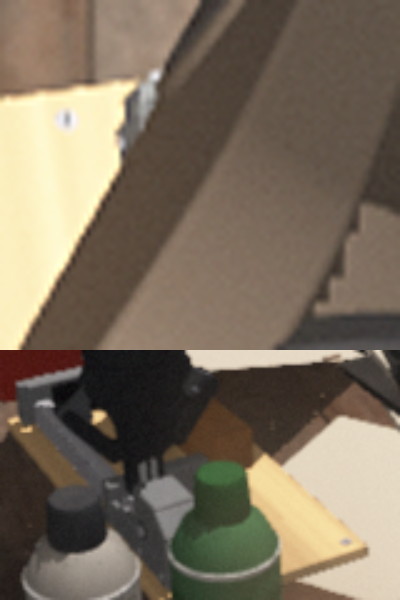

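move_arm(rows="-1 0.002 0 0 0;-1 0.002 0 -0.006 0;-1 0.002 0 -0.015 0;-1 0.003 0 -0.05 0;-1 0.05 0.05 -0.08 0;-1 0.1 0.1 -0.09 0;-1 0.13 0.15 -0.09 0;-1 0.13 0.157 -0.09 0;-1 0.13 0.157 -0.09 0")

```text
t: 8.95
position: [397.7, -197.8, 141.9]
ee_rot: [0.0, -0.08, 0.997, -0.0]
contact_force: [-0.1, -0.9, -0.2]
finger_gap: -0.002
gripper_force: 0.0
```

```bash
python3 - <<'E'
from h import *
print(sensors.observe()["t"])
im=eyes.snapshot("top");im2=eyes.snapshot("scene")
cv2.imwrite("pics/t5raw.png",im[:,:,::-1])
cv2.imwrite("pics/t5.png",np.hstack([cv2.resize(im[190:400,310:460,::-1],(428,600),interpolation=cv2.INTER_CUBIC),cv2.resize(im2[190:310,190:320,::-1],(372,344))[:, :].repeat(1,0) if 0 else cv2.copyMakeBorder(cv2.resize(im2[190:310,190:320,::-1],(372,344)),0,256,0,0,cv2.BORDER_CONSTANT)]))
E
```

```text
8.95
```

View pics/t5.png

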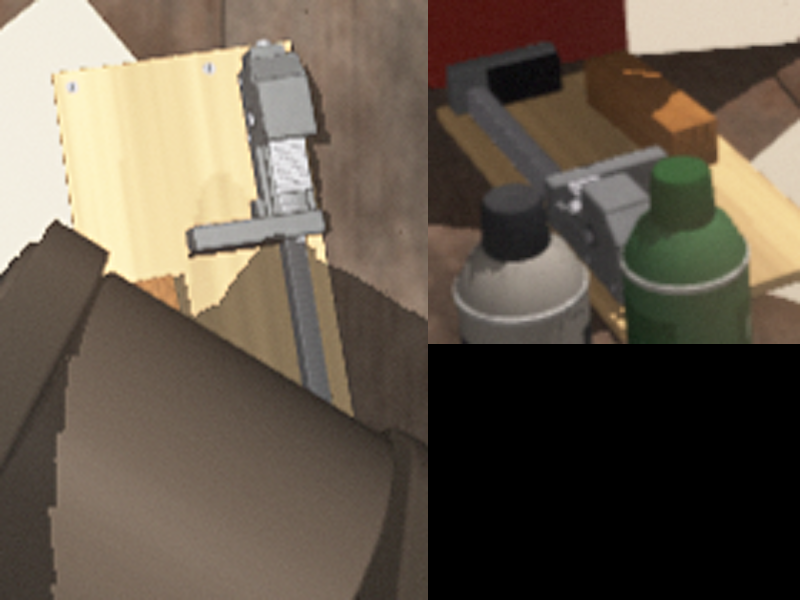

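The housing now sits against the end stop and the lever is released. The hand is beside the offcut, so I lower it and push the offcut towards the bar.

move_arm(rows="-1 0 0 0.05 0;-1 0 0 0.09 0;-1 0 0 0.11 0;-1 0 0 0.112 0;-1 0 -0.012 0.112 0;-1 0 -0.02 0.112 0;-1 0 -0.028 0.112 0;-1 0 -0.036 0.112 0;-1 0 -0.044 0.112 0;-1 0 -0.052 0.112 0;-1 0 -0.06 0.112 0;-1 0 -0.068 0.112 0;-1 0 -0.074 0.112 0;-1 0 -0.08 0.112 0;-1 0 -0.08 0.112 0")

```text
t: 10.92
position: [411.1, -278.3, 29.3]
ee_rot: [0.0, -0.079, 0.997, -0.0]
contact_force: [0.4, 0.4, -0.1]
finger_gap: -0.002
gripper_force: 0.0
```

```bash
python3 - <<'E'
from h import *
im2=eyes.snapshot("wrist")
cv2.imwrite("pics/w6.png",im2[:,:,::-1]);np.save("w6.npy",eyes.calibration("wrist"))
E
```

```text
(no output)
```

View pics/w6.png

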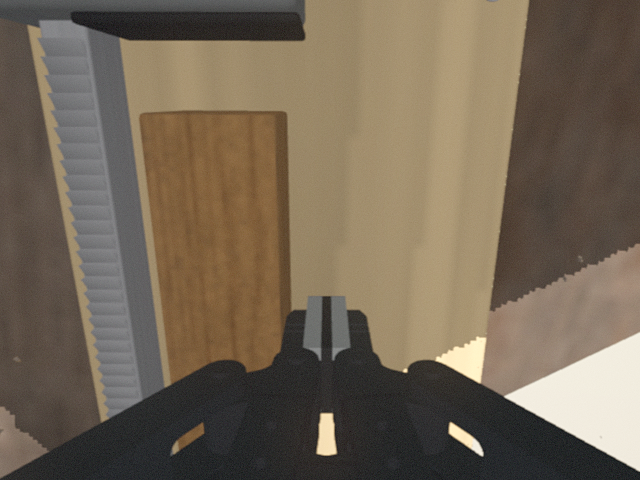

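The offcut has entered between the jaws and lies nearly parallel to the bar. Its left edge is at columns 140-168, about 10-15 mm from the bar face. I'll keep pushing and watch the force.

move_arm(rows="-1 0 -0.004 0 0;-1 0 -0.008 0 0;-1 0 -0.012 0 0;-1 0 -0.015 0 0;-1 0 -0.017 0 0;-1 0 -0.017 0 0")

```text
t: 11.72
position: [413.6, -294.8, 29.3]
ee_rot: [0.0, -0.079, 0.997, -0.0]
contact_force: [-0.2, 0.5, -0.1]
finger_gap: 0.001
gripper_force: 0.0
```

move_arm(rows="-1 0 -0.002 0 0;-1 0 -0.004 0 0;-1 0 -0.004 0 0")

```text
t: 12.1
position: [413.7, -297.0, 29.3]
ee_rot: [-0.001, -0.079, 0.997, 0.001]
contact_force: [4.4, 17.6, 8.3]
finger_gap: -0.002
gripper_force: 8.2
```

move_arm(rows="-1 0 0.004 0 0;-1 0 0.02 0 0;-1 0 0.04 0 0;-1 0 0.06 -0.05 0;-1 0 0.06 -0.1 0;-1 0 0.06 -0.15 0;-1 0 0.06 -0.15 0")

```text
t: 12.98
position: [406.2, -239.2, 182.5]
ee_rot: [0.002, -0.079, 0.997, -0.002]
contact_force: [0.2, -0.2, -1.1]
finger_gap: -0.0
gripper_force: 0.0
```

```bash
python3 - <<'E'
from h import *
from cell import *
print(sensors.observe()["t"],sensors.observe()["position"])
c=eyes.calibration("wrist");im=eyes.snapshot("wrist")[:,:,::-1].copy();cv2.imwrite("pics/w7.png",im)
hsv=cv2.cvtColor(im,cv2.COLOR_BGR2HSV)
cc=np.array([458.5,-290]);a=np.radians(9.05);u=np.array([np.cos(a),np.sin(a)]);v=np.array([-u[1],u[0]])
def B(px,z): p=ray(c,px,z)[:,:2]-cc; return np.c_[p@u,p@v]
q=proj(c,[np.r_[cc-70*u-34*v,50]]);print(q, [hsv[int(y),int(x)] for x,y in q])
h=hsv[int(q[0,1]),int(q[0,0])].astype(int)
m=cv2.inRange(hsv,np.array([max(h[0]-5,0),110,40]),np.array([h[0]+5,255,255]))
m=cv2.morphologyEx(m,cv2.MORPH_OPEN,np.ones((5,5)))
n,l,st,_=cv2.connectedComponentsWithStats(m)
k=l[int(q[0,1]),int(q[0,0])];print(st[k])
box=cv2.minAreaRect(np.argwhere(l==k)[:,::-1].astype(np.float32))
print(B(cv2.boxPoints(box),50).round(1).tolist())
ys=np.argwhere((l==k).any(1)).ravel()
for side,f in(("L",min),("R",max)):
    e=[(f(np.flatnonzero(l[y]==k)),y) for y in ys[12:-12]]
    b=B(e,50);p=np.polyfit(b[:,0],b[:,1],1);print(side,p.round(4),b[[0,-1]].round(1).tolist())
E
```

```text
12.975 [ 406.17231032 -239.24386646  182.46137628]
[[183.25629773 184.25320113]] [array([ 15, 148, 110], dtype=uint8)]
[  151   104    84   207 13783]
[[-119.0, -49.2], [-122.1, -4.7], [19.0, -4.2], [23.2, -55.9]]
L [ 5.00000e-04 -4.91339e+01] [[-112.3, -49.0], [10.6, -49.2]]
R [-0.0063 -5.9868] [[-112.4, -4.7], [10.4, -9.9]]
```

The timber's bar-side edge is parallel to the bar (slope 0.0005), so it is seated. Next I go behind the sliding jaw.

move_arm(rows="-1 -0.05 -0.03 0 0;-1 -0.1 -0.06 0 0;-1 -0.114 -0.068 0.03 0;-1 -0.114 -0.068 0.08 0;-1 -0.114 -0.068 0.12 0;-1 -0.114 -0.068 0.138 0;-1 -0.114 -0.068 0.142 0;-1 -0.114 -0.068 0.142 0")

```text
t: 14.02
position: [528.5, -288.6, 38.0]
ee_rot: [0.0, -0.079, 0.997, -0.0]
contact_force: [0.5, -0.1, 0.2]
finger_gap: -0.001
gripper_force: 0.0
```

move_arm(rows="-1 0.004 0 0 0;-1 0.008 0 0 0;-1 0.012 0 0 0;-1 0.016 0 0 0;-1 0.02 0 0 0;-1 0.024 0 0 0;-1 0.028 0 0 0;-1 0.03 0 0 0;-1 0.03 0 0 0")

```text
t: 15.15
position: [499.0, -293.7, 38.2]
ee_rot: [0.001, -0.079, 0.997, -0.001]
contact_force: [4.0, 1.0, 2.8]
finger_gap: 0.001
gripper_force: 1.8
```

move_arm(rows="-1 0.003 0 0 0;-1 0.006 0 0 0;-1 0.009 0 0 0;-1 0.011 0 0 0;-1 0.011 0 0 0")

```text
t: 15.78
position: [488.9, -295.4, 38.1]
ee_rot: [0.001, -0.079, 0.997, -0.001]
contact_force: [9.6, 3.8, 2.1]
finger_gap: -0.002
gripper_force: 4.8
```

move_arm(rows="-1 0.001 0 0 0;-1 0.002 0 0 0;-1 0.002 0 0 0")

```text
t: 16.15
position: [488.8, -295.6, 38.1]
ee_rot: [0.003, -0.079, 0.997, -0.001]
contact_force: [23.5, 12.6, -3.2]
finger_gap: 0.004
gripper_force: 12.4
```

move_arm(rows="-1 -0.004 0 0 0;-1 -0.01 0 0 0;-1 -0.014 0.005 -0.03 0;-1 -0.014 0.01 -0.08 0;-1 0 0.04 -0.13 0;-1 0.03 0.07 -0.17 0;-1 0.05 0.09 -0.2 0;-1 0.05 0.09 -0.23 0;-1 0.05 0.09 -0.23 0")

```text
t: 17.27
position: [422.8, -214.8, 269.5]
ee_rot: [0.002, -0.079, 0.997, -0.001]
contact_force: [0.9, -0.0, -0.8]
finger_gap: 0.002
gripper_force: 0.0
```

```bash
python3 - <<'E'
from h import *
s=sensors.observe();print(s["t"],s["position"])
c=eyes.calibration("wrist");im=eyes.snapshot("wrist")[:,:,::-1].copy();cv2.imwrite("pics/w8.png",im)
hsv=cv2.cvtColor(im,cv2.COLOR_BGR2HSV)
cc=np.array([458.5,-290]);a=np.radians(9.05);u=np.array([np.cos(a),np.sin(a)]);v=np.array([-u[1],u[0]])
def B(px,z): p=ray(c,px,z)[:,:2]-cc; return np.c_[p@u,p@v]
def row(pts,z): q=proj(c,[np.r_[cc+x*u+y*v,z] for x,y in pts]);return q
# profile along bar direction through timber top, at several y
for y in(-38,-30,-22):
    xs=np.arange(-170,40,1.5);q=row([(x,y) for x in xs],50)
    ok=(q[:,0]>0)&(q[:,0]<639)&(q[:,1]>0)&(q[:,1]<479)
    S=[hsv[int(round(b)),int(round(a_))] if o else (0,0,0) for (a_,b),o in zip(q,ok)]
    t=np.array([8<=p[0]<=22 and p[1]>90 for p in S])
    e=np.flatnonzero(np.diff(t.astype(int)));print(y,[(xs[i],S[i+1].tolist()) for i in e])
# timber top and bar-side edge
hx=[]
for x in range(-130,-10,20):
    ys=np.arange(-70,10,.7);q=row([(x,y) for y in ys],50)
    S=np.array([hsv[int(round(b)),int(round(a_))] if 0<=b<479 and 0<=a_<639 else (0,0,0) for a_,b in q])
    t=(S[:,0]>=8)&(S[:,0]<=22)&(S[:,1]>110)
    r=np.flatnonzero(np.diff(t.astype(int)));hx.append((x,ys[r].round(1).tolist()))
print(hx)
E
```

```text
17.275 [ 422.77653867 -214.75436371  269.53510517]
-38 [(np.float64(-165.5), [19, 95, 121]), (np.float64(-162.5), [18, 89, 118]), (np.float64(-143.0), [14, 132, 87]), (np.float64(-3.5), [12, 68, 56])]
-30 [(np.float64(-143.0), [14, 130, 90]), (np.float64(-3.5), [7, 59, 56])]
-22 [(np.float64(-165.5), [19, 95, 121]), (np.float64(-164.0), [16, 84, 133]), (np.float64(-143.0), [14, 136, 94]), (np.float64(-3.5), [20, 89, 66])]
[(-130, [-49.7, -7.7, -7.0, -4.9]), (-110, [-49.7, -4.9]), (-90, [-49.7, -7.0, -6.3, -5.6]), (-70, [-49.7, -10.5, -9.1, -5.6]), (-50, [-49.7, -5.6]), (-30, [-49.7, -8.4, -7.0, -4.9])]
```

The timber spans x = -143 to -3.5, touching both pads, and its bar-side edge is straight along the bar. The hand is clear, so I'm handing in.

```bash
python3 -c "
from cell import workorder;print(workorder.finish_job())"
```

```text
the job is handed in; nothing more can be done
None
```

The offcut is clamped: my last wrist-camera measurement shows it flat against the bar with both ends at the jaw pads, the hand is clear, and the job was handed in at about 17 s of the 51 s allowed.

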